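# Slide the flush grater insert off the board's edge and file it in the caddy

### The job

The flat steel grater insert lies flush in the bay of the thick wooden board: slide it along the bay, still lying flat, until its front end sticks well out over the board's open front edge (3 cm or more), then take it by that end. Lean it on the white stand, foot behind the lip, and let go, so that you can take it again by its upper end and stand it upright, right down, in the free front slot of the grey caddy. Never let it fall to the worktop, and leave the mug, the glass, the tin and the jam jar where they are.

Things in the scene. Friction and masses are not known exactly. Their poses are not given: they have to be found in the camera images.
- grater: Loose flat steel slicer insert, dark holes, black ends, 140 (its x) x 56 (y) x 4 mm (z), about 0.12 kg, symmetric; origin at its centre. Starts flat, x along the board's x, flush within 1 mm of the bay's rims, so its sides cannot be gripped there: press on its top with shut fingertips (10 to 20 N) and drag. Fingers grip it better than the wood does.
- board: Fixed wooden board, 180 (x) x 110 (y) x 59 mm; origin under its centre, its -x end faces the robot. In its top a bay 60 mm wide runs along x, floor at z = 55 mm, rims at 59 mm; open at the -x end (edge at x = -90 mm), shut at x = 78 mm. The space before the open edge is free.
- stand: Fixed white stand; origin at worktop level. Base 8 mm high, x -40 to 75, y +-35 mm. A slab 40 mm wide slopes at 48 deg from horizontal, facing +x (away from the robot); its plane meets the base top at x=41 mm (slab 22 to 112 mm up along it). At x=60 mm a lip to z=23 mm stops the insert's foot (it stands at x=41 to 60); the insert leans on the slab, width along y, upper end nearest the robot.
- caddy: Fixed grey caddy, 70 (x) x 82 (y) x 60 mm; origin at the centre of its underside. Two slots side by side across x, for inserts standing on their short side with their width along y. The rear (+x) slot holds another insert with red ends, fixed, its top at z = 147 mm; the front (-x) slot is free.
- slot (a point): Centre of the mouth of the caddy's free front slot (x = -22, z = 60 mm in the caddy's frame). Slot 17 mm wide in x, 66 mm in y, floor 54 mm below this point; the broad walls reach the mouth, the short end walls end 16 mm lower. A fully lowered insert has its centre 16 mm above this point.
- mug_fiesta: White mug with flower pattern, 84 x 119 x 92 mm, loose bystander; origin at the centre of its underside.
- glass_tumbler: Clear drinking glass, 81 mm across, 91 mm high, loose bystander; origin at the centre of its underside.
- soup_tin: Low tin, 75 mm across, 58 mm high, loose bystander; origin at the centre of its underside.
- jam_jar: Jar of red jam with yellow lid, 71 mm across, 110 mm high, loose bystander; origin at the centre of its underside.
Mind the look-alikes: they are no part of the job. Several things have the shape of the grater; the one meant has the colours described above.

How it is judged:
On the way, in this order (a step that is already met when the one before it is completed fails the run):
1. the grater insert, still lying flat on the board, has been slid until its front end overhangs the open edge by 30 mm or more (x of grater in the frame of board below -0.05 m and z of grater in the frame of board between 0.053 and 0.062 m and angle between the z axis of grater and the z axis of board, either way round below 0.1 rad and horizontal distance between grater and board below 0.1 m), for 0.2 s.
2. the insert leans on the stand, foot behind the lip, let go and at rest (contact force between grater and stand above 0.2 N and contact force between grater and the fingers below 0.05 N and linear speed of grater below 0.02 m/s and angle between the x axis of grater and the z axis of stand, either way round between 0.5 and 0.95 rad and z of grater in the frame of stand above 0.05 m and x of grater in the frame of stand between -0.03 and 0.04 m), for 0.3 s.
At the end, for the whole second after the job is handed in: The insert stands in the caddy's free front slot, lowered fully (centre 68 to 82 mm above the caddy's underside), within 14 mm of the slot's centre in plan, within 0.35 rad of upright, at rest (horizontal distance between grater and slot below 0.014 m and z of grater in the frame of caddy between 0.068 and 0.082 m and angle between the x axis of grater and the z axis of caddy, either way round below 0.35 rad and linear speed of grater below 0.02 m/s and contact force between grater and caddy above 0.2 N); the robot touches nothing.
It fails at once if the insert falls to the worktop (centre below 35 mm) (height (world z) of grater below 0.035 m).
It fails at once if a bystander (mug, glass, tin, jam jar) is moved more than 30 mm (distance of any of mug_fiesta, glass_tumbler, soup_tin, jam_jar from where it was at the start of the episode above 0.03 m).
It also fails if it takes over 72 s, if anything falls off the work surface, if the arm or the gripper's body presses on something with over 40 N, if the wrist force passes 120 N, or if a joint passes its speed limit or range.

### The arm

A 6-joint arm with a two-finger parallel gripper is mounted at the origin on a cart in front of the work surface, level with it; the furniture and walls round the work are solid. World frame = base frame: x ahead of the robot, y to its left, z up, the work surface at z = 0. Lengths are in m, angles in rad, forces in N, time in s.
With the tool pointing down it reaches from about 0.275 to 0.725 m from the base axis. Payload 15.9 kg.
Tool frame: the origin (TCP) lies between the finger pads; the fingertips stand 19 mm ahead of it and the grasp point (between the pads) is the TCP (robot.tip_extent is the distance from the TCP to the fingertips, in m); z points along the fingers, y is the line along which they close (so a half turn about z gives the same grasp; the last joint's range is limited). The gripper opens to 85 mm and grips with 20 to 120 N. Pads are 22 mm wide; open, the fingers measure 114 mm over their backs; the gripper's body (76 mm by 85 mm) begins 54 mm behind the grasp point. The pads swing forward as they close: fully open they stand 13 mm farther back than shut.
Start: joints at [-1.152, 0.213, -0.034, 1.323, 0, 1.571], TCP at [0.203, -0.457, 0.25] pointing down, gripper open.
Joint ranges: [-2.98, 2.98], [-0.74, 1.72], [-1.14, 1.35], [-2.1, 2.04], [-1.57, 1.44], [-3.14, 3.14]. Speed limits (rad/s): [1.89, 1.89, 2.39, 2.57, 3.14, 3.14].

### API

Orientations are given as a unit quaternion [w, x, y, z].
In Python, from plant import robot gives the robot as it stands.
- The arm moves only by the shell command python3 -m pendant 'ROWS' [FORCE]. ROWS is JSON, a list of rows, each a list of 3 entries, a list of its own where there are three numbers: the shift along the world's x, y, z in units of 50 mm (1.0 is 50 mm), then the turn, a rotation vector about the world's x, y, z in units of 5 degrees (1.0 is 5 degrees), then the gripper command: -1 is shut, 1 is fully open, values between are in proportion. A call has 1 to 10 rows; each row is the pose to reach, as a shift and turn from the pose commanded when the call began; what a row does not reach only later rows make up. A row lasts 1/8 s, in which the tool goes at most 62.5 mm and 10.7 degrees, less where a joint would pass 70% of its speed; a pose out of reach is approached as far as the arm can. A call with a gripper value outside its range is refused whole. The fingers move at their own pace and stop on an object; FORCE is the grip in N (left out, the last holds). Time passes only in rows, so rows that repeat a pose let the fingers close. It gives the time, the measured TCP pose, the force, the opening and the grip force at its end, in the units of the state.
- robot.get_state(): the state, without advancing time (a new reading comes with each control period).
- robot.camera(name): name is "side" or "top" or "wrist"; returns the picture (480x640x3 uint8, red, green, blue); there is no depth.
- robot.camera_info(name): a dict with "intrinsics" (3x3 intrinsics, pixels), "pose" (4x4, takes a point from camera to world coordinates). Camera axes: x right, y down, z forward; pixel columns grow to the right and rows downward; lengths in m; the calibration is good to about 2 mm. The wrist camera is an equidistant fisheye: a pixel r from the principal point sees the ray r / f radians off the axis. A picture is of the moment at which its call begins: read the wrist's pose just before it. camera_info takes no time and is no camera call; for the wrist camera it gives the pose at the moment of the call.
- robot.job_done(): hands the job in; it is judged then, once.
The state is a dict: "time_s": time; "joint_positions": joint angles; "joint_velocities": joint speeds; "effort": joint torques, N m; "eef_pos": TCP position; "orientation": TCP orientation; "contact_force": force on the tool from outside, world axes, zero at the start; "wrist_torque": the same for the moment, N m; "width": finger opening in m; "grip_force": force on a finger pad.
Only numpy, scipy, OpenCV 4.12 (cv2) and the standard library are available. Lean on these libraries where they do the work, as an engineer would, in place of code of your own. Each camera call takes 0.05 s, during which the arm holds its last target. There are 200 camera calls.

## Working session

There is one attempt and no reset: what is moved stays moved. The work goes in short steps, Python scripts to look and compute and a shell command to move; the robot and the scene stay as the last step left them, time stands still between calls to the robot, and variables do not carry over. Pictures are saved under pics/ and viewed, at most 10 in all, crops included, and the job is handed in when it is done.

```bash
mkdir -p pics; ls; python3 - <<'E'
from plant import robot
import cv2,numpy as np
for n in ("top","side"):
    im=robot.camera(n); cv2.imwrite(f"pics/{n}0.png",im[:,:,::-1])
    i=robot.camera_info(n); print(n,np.round(i["intrinsics"],1).tolist(),np.round(i["pose"],4).tolist())
print(robot.get_state(),robot.tip_extent)
E
```

```text
pics
top [[442.1, 0.0, 315.3], [0.0, 442.1, 239.7], [0.0, 0.0, 1.0]] [[-0.0138, -0.9847, 0.1734, 0.4017], [-0.9999, 0.0145, 0.003, 0.0431], [-0.0054, -0.1734, -0.9848, 1.1322], [0.0, 0.0, 0.0, 1.0]]
side [[532.8, 0.0, 313.6], [0.0, 532.8, 242.4], [0.0, 0.0, 1.0]] [[-0.8541, -0.2018, 0.4793, -0.2355], [-0.5194, 0.2837, -0.8061, 1.4113], [0.0267, -0.9374, -0.3471, 0.6511], [0.0, 0.0, 0.0, 1.0]]
{'time_s': 0.1, 'joint_positions': array([-1.15201284e+00,  2.13343041e-01, -3.50045739e-02,  1.32350088e+00,
       -4.06058180e-05,  1.57079619e+00]), 'joint_velocities': array([ 2.82829953e-04, -2.81270751e-03,  9.22068321e-04, -5.96190930e-05,
        6.29258656e-04, -1.04850339e-03]), 'effort': array([-6.24646109e-04, -6.87244105e+01,  4.87805915e+01,  1.22291120e-02,
       -1.21406100e-05,  1.12446151e-05]), 'eef_pos': array([ 0.20319365, -0.45652738,  0.24984434]), 'orientation': array([-5.10371244e-04,  9.78157379e-01,  2.07865016e-01, -1.29213516e-04]), 'contact_force': array([-0.4532717 ,  0.74068594,  0.04710805]), 'wrist_torque': array([-0.03046225, -0.04265897, -0.02792574]), 'grip_force': 0.0, 'width': 0.08570238649998252} 0.019
```

View pics/top0.png

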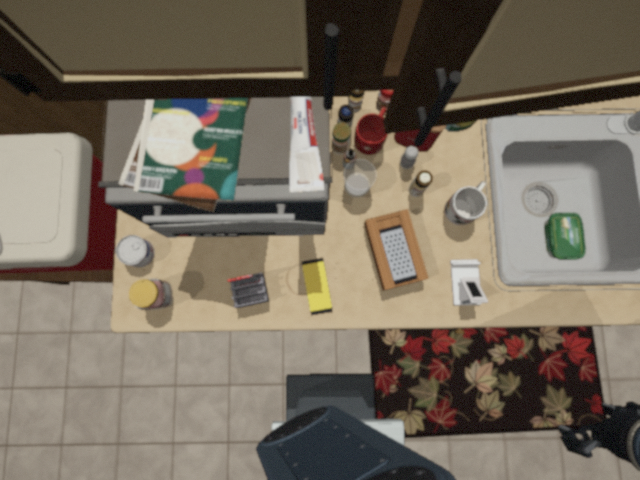

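View pics/side0.png

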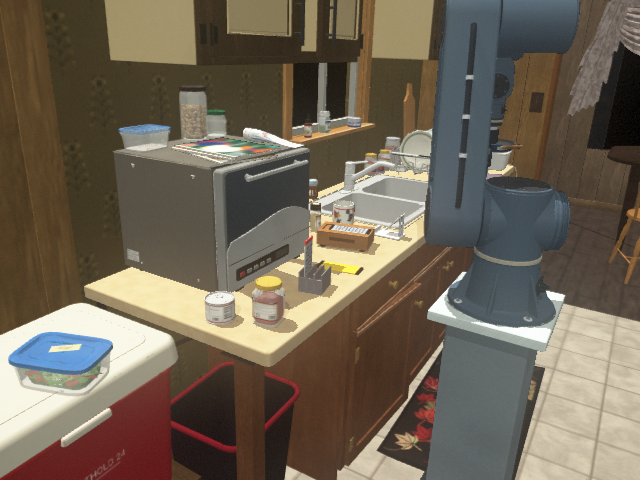

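The top view shows the steel insert in the wooden board at (397,255), the caddy with the red-ended insert at (248,290) and the white stand at (467,283). The mug is at (467,205), the glass at (358,178), the tin at (135,250) and the jam jar at (150,294). Candidates for the grater are the steel one in the board (397,254), a yellow one with black ends (317,286) and the red-ended one in the caddy (245,278). The steel one fits, because it has dark holes and lies in the bay. I'll confirm it in a crop.

```bash
python3 - <<'E'
import cv2,numpy as np
im=cv2.imread("pics/top0.png")
a=cv2.resize(im[200:330,350:510],None,fx=5,fy=5,interpolation=cv2.INTER_CUBIC)[:, :800]
a=cv2.resize(im[205:325,350:510],None,fx=4.5,fy=4.5,interpolation=cv2.INTER_CUBIC)
cv2.imwrite("pics/cropA.png",a)
b=cv2.resize(im[255:325,215:345],None,fx=6,fy=6,interpolation=cv2.INTER_CUBIC)
cv2.imwrite("pics/cropB.png",b)
E
```

```text
(no output)
```

View pics/cropA.png

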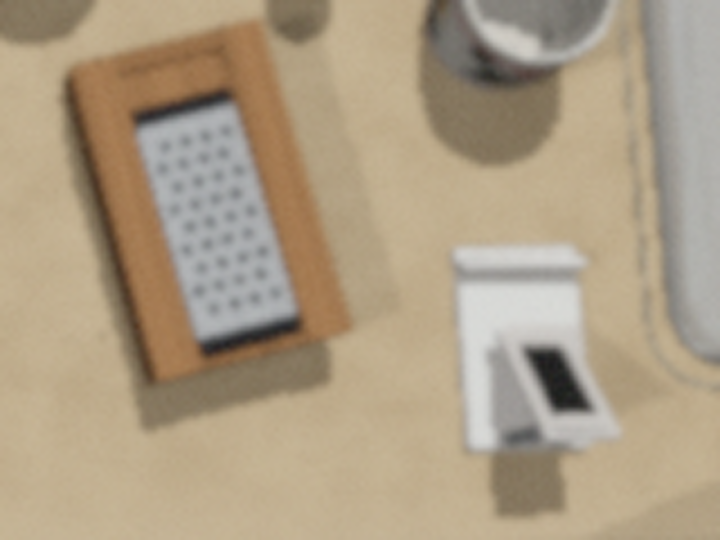

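View pics/cropB.png

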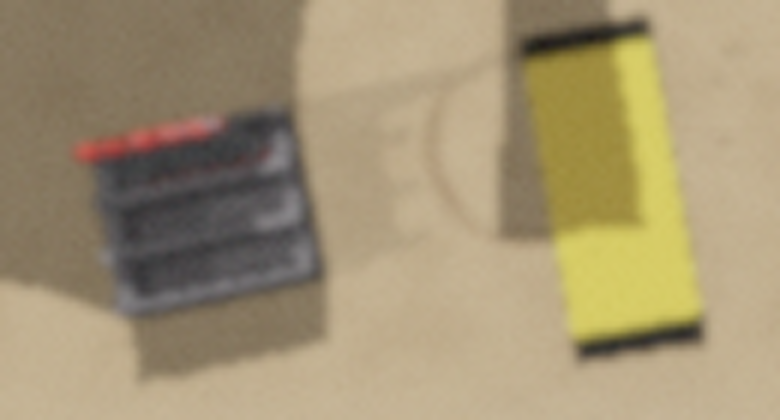

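The crop confirms it: the steel insert with dark holes and black ends lies in the board's bay, its open end at the bottom of the image. The stand's lip is at the top (far side) and its slab rises towards the bottom right. The caddy's front slot is the lower, free one; the red-ended insert stands in the rear. Next I'll cast rays through the corners.

```bash
cat > h.py <<'E'
from plant import robot
import cv2,numpy as np
def cast(n,uv,z,info=None):
    i=info or robot.camera_info(n); K=np.array(i["intrinsics"]); P=np.array(i["pose"])
    uv=np.atleast_2d(np.array(uv,float)); u=(uv-K[:2,2])/K[0,0]
    if n=="wrist":
        r=np.linalg.norm(u,axis=1,keepdims=True); d=np.c_[u/np.maximum(r,1e-9)*np.sin(r),np.cos(r)]
    else: d=np.c_[u,np.ones(len(u))]
    d=d@P[:3,:3].T; return P[:3,3]+d*((np.broadcast_to(z,len(d))-P[2,3])/d[:,2])[:,None]
def proj(n,X,info=None):
    i=info or robot.camera_info(n); K=np.array(i["intrinsics"]); P=np.array(i["pose"])
    c=(np.atleast_2d(X)-P[:3,3])@P[:3,:3]
    if n=="wrist":
        r=np.linalg.norm(c[:,:2],axis=1,keepdims=True); q=c[:,:2]/r*np.arctan2(r,c[:,2:])
    else: q=c[:,:2]/c[:,2:]
    return q*K[0,0]+K[:2,2]
def fit(loc,w):
    loc=np.array(loc,float);w=np.array(w)[:,:2];a=loc-loc.mean(0);b=w-w.mean(0)
    t=np.arctan2((a[:,0]*b[:,1]-a[:,1]*b[:,0]).sum(),(a*b).sum()); R=np.array([[np.cos(t),-np.sin(t)],[np.sin(t),np.cos(t)]])
    o=w.mean(0)-R@loc.mean(0); return o,t,np.linalg.norm(loc@R.T+o-w,axis=1)
def tow(p,o,t): 
    p=np.atleast_2d(p).astype(float);c,s=np.cos(t),np.sin(t)
    return np.c_[p[:,0]*c-p[:,1]*s+o[0],p[:,0]*s+p[:,1]*c+o[1],p[:,2]]
E
python3 - <<'E'
from h import *
im=cv2.imread("pics/top0.png")
A=lambda l:np.array(l)/4.5+[350,205]
B=lambda l:np.array(l)/6+[215,255]
big=cv2.resize(im[200:330,210:510],None,fx=2.6,fy=2.6,interpolation=cv2.INTER_CUBIC)
def draw(l,o,t,col):
    p=((proj("top",tow(l,o,t))-[210,200])*2.6).astype(int); cv2.polylines(big,[p],True,col,1)
rect=lambda x0,x1,y,z:[(x1,y,z),(x1,-y,z),(x0,-y,z),(x0,y,z)]
def do(name,px,loc,z,draws):
    o,t,e=fit(loc,cast("top",px,z)); print(name,o.round(4),np.degrees(t).round(2),(e*1e3).round(1))
    for l in draws: draw(l,o,t,(255,0,255))
    return o,t
do("board",A([(70,72),(262,22),(350,325),(152,380)]),[(.09,.055),(.09,-.055),(-.09,-.055),(-.09,.055)],.059,[rect(-.09,.09,.055,.059),rect(-.09,.078,.03,.059)])
do("grater",A([(135,122),(232,95),(300,325),(205,352)]),[(.07,.028),(.07,-.028),(-.07,-.028),(-.07,.028)],.059,[])
do("stand",A([(453,250),(583,250),(467,450)]),[(.075,.035),(.075,-.035),(-.04,.035)],[.023,.023,.008],[rect(-.04,.075,.035,.008),rect(.06,.06,.035,.023),rect(.026,-.034,.02,.025)[:2]+[(-.034,-.02,.091),(-.034,.02,.091)]])
do("caddy",B([(95,165),(290,105),(320,270),(120,315)]),[(.035,.041),(.035,-.041),(-.035,-.041),(-.035,.041)],.06,[rect(-.035,.035,.041,.06),rect(-.0305,-.0135,.033,.06)])
for n,uv,z in (("mug",(467,205),.092),("glass",(358,180),.091),("tin",(134,250),.058),("jar",(148,293),.11)): print(n,cast("top",uv,z).round(3))
cv2.imwrite("pics/ov.png",big)
E
```

```text
board [ 0.5647 -0.152 ] 13.27 [4.  2.7 4.6 2.4]
grater [ 0.5511 -0.1566] 14.14 [5.  4.3 5.2 4.4]
stand [ 0.4648 -0.3322] 0.57 [2.3 2.7 3.8]
caddy [0.4681 0.2072] 12.7 [5.6 1.1 2.6 3.6]
mug [[ 0.665 -0.322  0.092]]
glass [[ 0.732 -0.06   0.091]]
tin [[0.572 0.493 0.058]]
jar [[0.463 0.433 0.11 ]]
```

View pics/ov.png

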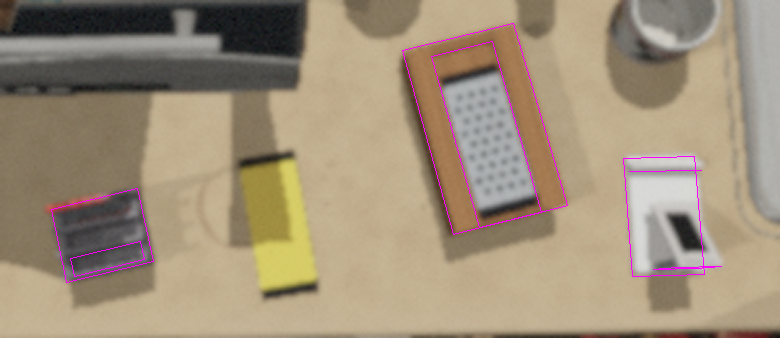

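The overlay fits the board, stand and caddy to a few mm. The plan has three steps:
- Press on the insert at its centre and drag it with shut fingers.
- Take its end across the 56 mm width with the tool pitched about 45°.
- Lean it, regrasp along the plate and put it in the slot.

I'll move above the board first and look with the wrist camera.

```bash
python3 -m pendant '[[[6.0,5.2,0],[0,0,-2.1],-1],[[6.0,5.2,0],[0,0,-2.1],-1],[[6.0,5.2,0],[0,0,-2.1],-1],[[6.0,5.2,0],[0,0,-2.1],-1],[[6.0,5.2,0],[0,0,-2.1],-1],[[6.0,5.2,0],[0,0,-2.1],-1],[[6.0,5.2,0],[0,0,-2.1],-1],[[6.0,5.2,0],[0,0,-2.1],-1],[[6.0,5.2,0],[0,0,-2.1],-1],[[6.0,5.2,0],[0,0,-2.1],-1]]' 30
python3 - <<'E'
from h import *
i=robot.camera_info("wrist"); im=robot.camera("wrist"); cv2.imwrite("pics/w1.png",im[:,:,::-1])
print(np.round(i["intrinsics"],1).tolist(),np.round(i["pose"],3).tolist()); np.save("w1.npy",i,allow_pickle=True)
E
```

```text
time_s: 1.35
eef_pos: [0.5027, -0.1975, 0.2504]
orientation: [0.0, 0.993, 0.117, -0.0]
contact_force: [0.1, -0.4, -0.2]
width: 0.0003
grip_force: 0.0
[[371.6, 0.0, 319.8], [0.0, 371.6, 239.7], [0.0, 0.0, 1.0]] [[0.232, -0.924, -0.303, 0.579], [-0.973, -0.22, -0.072, -0.179], [-0.0, 0.311, -0.95, 0.374], [0.0, 0.0, 0.0, 1.0]]
```

View pics/w1.png

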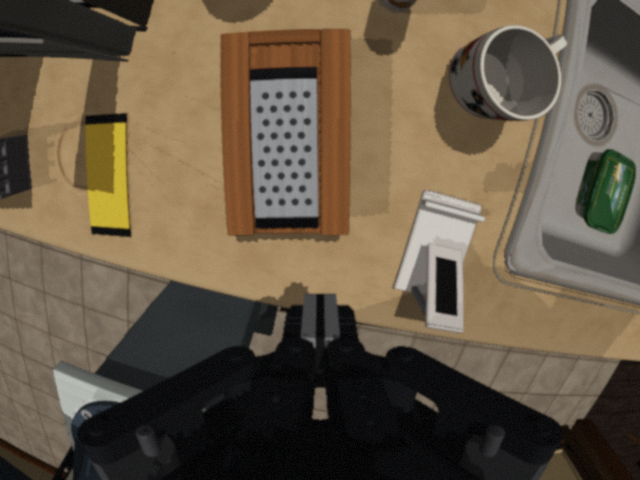

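The wrist view shows the board with corners (222,35), (350,30), (349,235), (229,235), the grater with corners (250,68), (317,68), (318,227), (255,227), and the stand lip at (428,192)–(485,212).

```bash
python3 - <<'E'
from h import *
i=np.load("w1.npy",allow_pickle=True).item()
R=lambda x,y:[(x,y),(x,-y),(-x,-y),(-x,y)]
def f(n,px,loc,z):
    o,t,e=fit(loc,cast("wrist",px,z,i)); print(n,o.round(4),np.degrees(t).round(2),(e*1e3).round(1))
f("board",[(222,35),(350,30),(349,236),(229,236)],R(.09,.055),.059)
f("grater",[(250,68),(317,68),(318,228),(255,228)],R(.07,.028),.059)
f("stand",[(426,192),(486,212),(395,289)],[(.075,.035),(.075,-.035),(-.04,.035)],[.023,.023,.008])
E
```

```text
board [ 0.5625 -0.1538] 13.61 [1.2 1.1 0.9 1.1]
grater [ 0.5499 -0.1553] 13.49 [0.5 1.4 0.4 0.6]
stand [ 0.4641 -0.3336] 0.93 [1.6 3.1 2.9]
```

```bash
python3 -m pendant '[[[0.95,0.85,-2],[0,0,0],-1],[[0.95,0.85,-2],[0,0,0],-1],[[0.95,0.85,-3.2],[0,0,0],-1],[[0.95,0.85,-3.2],[0,0,0],-1],[[0.95,0.85,-3.38],[0,0,0],-1],[[0.95,0.85,-3.42],[0,0,0],-1],[[0.95,0.85,-3.44],[0,0,0],-1],[[0.95,0.85,-3.44],[0,0,0],-1]]'
```

```text
time_s: 2.4
eef_pos: [0.5512, -0.1545, 0.0791]
orientation: [0.0, 0.993, 0.117, 0.001]
contact_force: [-0.3, -0.6, 1.0]
width: -0.0
grip_force: 0.0
```

Close to contact, so I'll press a little more.

```bash
python3 -m pendant '[[[0,0,-0.03],[0,0,0],-1],[[0,0,-0.03],[0,0,0],-1]]'; python3 -m pendant '[[[0,0,-0.03],[0,0,0],-1],[[0,0,-0.03],[0,0,0],-1]]'
```

```text
time_s: 2.65
eef_pos: [0.5512, -0.1544, 0.078]
orientation: [0.0, 0.993, 0.117, 0.001]
contact_force: [-5.0, 0.9, 15.7]
width: -0.0
grip_force: 8.0
time_s: 2.9
eef_pos: [0.5513, -0.1545, 0.0779]
orientation: [0.001, 0.993, 0.117, 0.001]
contact_force: [-13.6, 3.8, 39.0]
width: -0.0002
grip_force: 19.7
```

```bash
python3 -m pendant '[[[0,0,0.025],[0,0,0],-1],[[-0.1,-0.025,0.025],[0,0,0],-1],[[-0.2,-0.05,0.025],[0,0,0],-1]]';  python3 -m pendant '[[[-0.1,-0.025,0],[0,0,0],-1],[[-0.2,-0.05,0],[0,0,0],-1],[[-0.3,-0.07,0],[0,0,0],-1]]'
```

```text
time_s: 3.28
eef_pos: [0.5425, -0.157, 0.078]
orientation: [0.0, 0.993, 0.118, 0.002]
contact_force: [4.7, 0.6, 10.7]
width: -0.0002
grip_force: 5.3
time_s: 3.65
eef_pos: [0.5275, -0.1606, 0.078]
orientation: [0.001, 0.993, 0.118, 0.002]
contact_force: [5.2, 1.8, 11.0]
width: -0.0001
grip_force: 5.3
```

```bash
python3 - <<'E'
from h import *
i=robot.camera_info("wrist"); im=robot.camera("wrist"); cv2.imwrite("pics/w2.png",im[:,:,::-1]); np.save("w2.npy",i,allow_pickle=True)
E
```

```text
(no output)
```

View pics/w2.png

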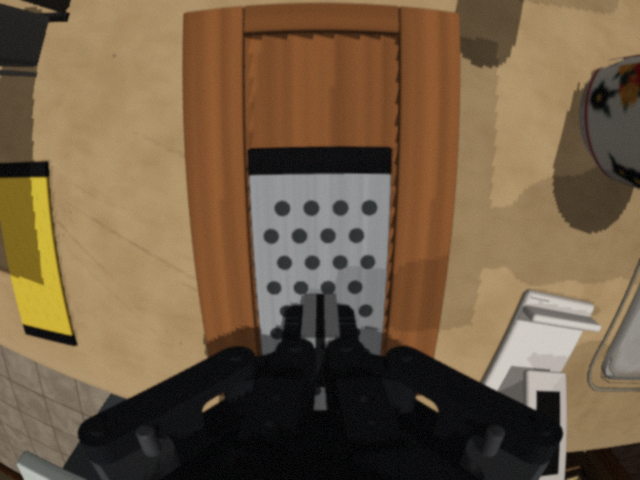

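The insert follows the fingers; its rear edge is at row 149, between columns 250 and 391. I'll compute its board coordinate and keep dragging.

```bash
cat >> h.py <<'E'
BO=np.array([.5625,-.1538]);BT=np.radians(13.6)
def tob(p):
    d=np.atleast_2d(p)[:,:2]-BO;c,s=np.cos(BT),np.sin(BT);return np.c_[d[:,0]*c+d[:,1]*s,-d[:,0]*s+d[:,1]*c]
E
python3 -c "
from h import *
print(tob(cast('wrist',[(250,149),(391,149)],.059,np.load('w2.npy',allow_pickle=True).item())))"
python3 -m pendant '[[[-0.1,-0.025,0],[0,0,0],-1],[[-0.2,-0.05,0],[0,0,0],-1],[[-0.3,-0.07,0],[0,0,0],-1],[[-0.4,-0.095,0],[0,0,0],-1],[[-0.5,-0.12,0],[0,0,0],-1],[[-0.6,-0.14,0],[0,0,0],-1],[[-0.6,-0.14,0],[0,0,0],-1]]'
python3 - <<'E'
from h import *
i=robot.camera_info("wrist"); im=robot.camera("wrist")[:,:,::-1]; cv2.imwrite("pics/w3.png",im); np.save("w3.npy",i,allow_pickle=True)
hsv=cv2.cvtColor(np.ascontiguousarray(im),cv2.COLOR_BGR2HSV)
for c in (270,320,370):
    v=im[:,c].astype(int).sum(1); d=np.where(v[:300]<120)[0]; print(c,d[:3],tob(cast("wrist",(c,d[0]),.059,i)) if len(d) else "")
E
```

```text
[[ 0.03295631  0.02841313]
 [ 0.03285087 -0.02591375]]
time_s: 4.58
eef_pos: [0.4971, -0.1677, 0.078]
orientation: [0.001, 0.993, 0.117, 0.002]
contact_force: [0.5, -0.2, 13.7]
width: 0.0003
grip_force: 7.1
270 [148 149 150] [[0.00185032 0.02077755]]
320 [147 148 149] [[0.00197672 0.00164688]]
370 [147 148 149] [[ 0.00214411 -0.01748701]]
```

The insert's centre is now at board x ≈ -68 mm, an overhang of about 48 mm, and it is flat. Next I lift, open and pitch the tool 45° forward behind the overhang.

```bash
python3 -m pendant '[[[0,0,0.5],[0,0,0],-1],[[0,0,2],[0,0,0],0.5],[[-2.16,-0.54,2.5],[2.1,-8.75,0],1],[[-2.16,-0.54,2.5],[2.1,-8.75,0],1],[[-2.16,-0.54,2.5],[2.1,-8.75,0],1],[[-2.16,-0.54,2.5],[2.1,-8.75,0],1],[[-2.16,-0.54,2.5],[2.1,-8.75,0],1],[[-2.16,-0.54,2.5],[2.1,-8.75,0],1],[[-2.16,-0.54,2.5],[2.1,-8.75,0],1],[[-2.16,-0.54,2.5],[2.1,-8.75,0],1]]'
python3 - <<'E'
from h import *
from scipy.spatial.transform import Rotation as R
s=robot.get_state();print(s["joint_positions"].round(2)); q=s["orientation"]; print(R.from_quat(q[[1,2,3,0]]).as_matrix().round(3))
i=robot.camera_info("wrist"); im=robot.camera("wrist")[:,:,::-1]; cv2.imwrite("pics/w4.png",im); np.save("w4.npy",i,allow_pickle=True)
E
```

```text
time_s: 5.88
eef_pos: [0.3886, -0.1944, 0.2021]
orientation: [-0.045, 0.918, 0.109, 0.379]
contact_force: [0.0, 0.4, -0.3]
width: 0.0853
grip_force: 0.0
[-0.92 -0.22 -0.84  0.56  0.7   2.12]
[[ 0.688  0.235  0.687]
 [ 0.167 -0.972  0.165]
 [ 0.706  0.001 -0.708]]
```

View pics/w4.png

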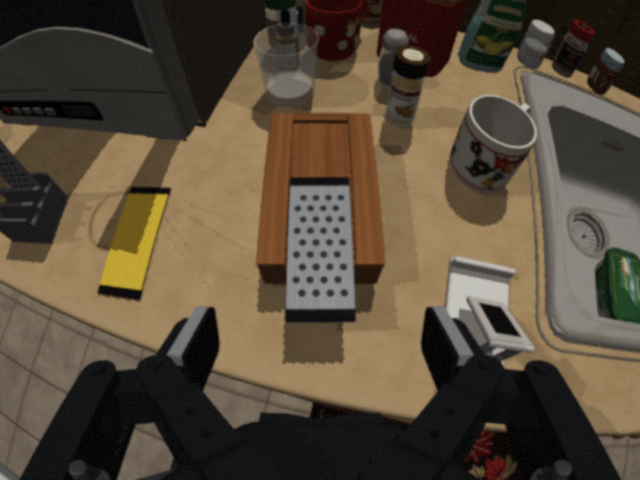

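The wrist view shows the insert overhanging the open edge, front corners at about (287,319) and (355,320), centred between the open fingers.

```bash
python3 -c "
from h import *
w=cast('wrist',[(287,319),(355,320),(289,179),(351,179)],.059,np.load('w4.npy',allow_pickle=True).item());print(w.round(4),tob(w).round(4))"
```

```text
[[ 0.4234 -0.1593  0.059 ]
 [ 0.4353 -0.2119  0.059 ]
 [ 0.5542 -0.1244  0.059 ]
 [ 0.568  -0.1819  0.059 ]] [[-0.1365  0.0273]
 [-0.1374 -0.0266]
 [-0.0012  0.0305]
 [-0.0012 -0.0286]]
```

```bash
python3 -m pendant '[[[0.37,0.07,-1.2],[0,0,0],1],[[0.37,0.07,-2.12],[0,0,0],1],[[0.37,0.07,-2.12],[0,0,0],1],[[0.8,0.17,-2.55],[0,0,0],1],[[1.19,0.27,-2.97],[0,0,0],1],[[1.19,0.27,-2.97],[0,0,0],1],[[1.19,0.27,-2.97],[0,0,0],1]]'
python3 - <<'E'
from h import *
i=robot.camera_info("wrist"); im=robot.camera("wrist")[:,:,::-1]; cv2.imwrite("pics/w5.png",im)
E
```

```text
time_s: 6.8
eef_pos: [0.4478, -0.1813, 0.0546]
orientation: [-0.045, 0.917, 0.109, 0.38]
contact_force: [0.1, -0.1, 0.3]
width: 0.0856
grip_force: 0.0
```

View pics/w5.png

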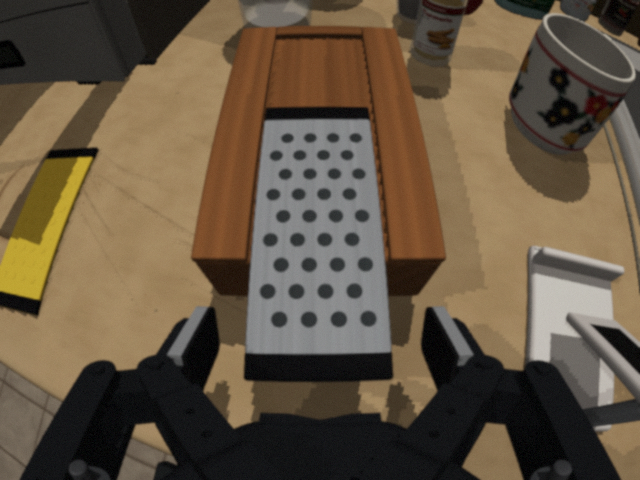

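The picture shows the insert's front end centred between the open fingers, end corners at (246,375) and (392,375). I'll close and lift slightly.

```bash
python3 -m pendant '[[[0,0,0],[0,0,0],0],[[0,0,0],[0,0,0],-1],[[0,0,0],[0,0,0],-1],[[0,0,0],[0,0,0],-1],[[0,0,0],[0,0,0],-1],[[0,0,0],[0,0,0],-1]]' 60; python3 -m pendant '[[[0,0,0.2],[0,0,0],-1],[[0,0,0.5],[0,0,0],-1],[[0,0,1.0],[0,0,0],-1],[[0,0,1.0],[0,0,0],-1]]'
python3 - <<'E'
from h import *
i=robot.camera_info("wrist"); im=robot.camera("wrist")[:,:,::-1]; cv2.imwrite("pics/w6.png",im); np.save("w6.npy",i,allow_pickle=True)
# far edge: dark band rows at centre column, transitions
g=cv2.cvtColor(np.ascontiguousarray(im),cv2.COLOR_BGR2GRAY)
for c in (300,320,340): print(c,[(r,int(g[r,c])) for r in range(60,400,4)] if c==320 else "")
s=robot.get_state(); print(s["width"],s["grip_force"],s["contact_force"],s["wrist_torque"])
E
```

```text
time_s: 7.6
eef_pos: [0.4476, -0.1812, 0.0536]
orientation: [-0.045, 0.917, 0.109, 0.38]
contact_force: [-4.0, -1.1, 7.3]
width: 0.0545
grip_force: 61.7
time_s: 8.1
eef_pos: [0.4479, -0.1815, 0.1045]
orientation: [-0.044, 0.917, 0.109, 0.381]
contact_force: [-0.3, -0.5, -2.0]
width: 0.0545
grip_force: 63.4
300 
320 [(60, 114), (64, 117), (68, 115), (72, 119), (76, 121), (80, 74), (84, 78), (88, 35), (92, 65), (96, 86), (100, 89), (104, 84), (108, 12), (112, 14), (116, 17), (120, 142), (124, 137), (128, 142), (132, 142), (136, 139), (140, 141), (144, 140), (148, 122), (152, 46), (156, 66), (160, 139), (164, 137), (168, 143), (172, 138), (176, 138), (180, 140), (184, 140), (188, 78), (192, 50), (196, 94), (200, 140), (204, 139), (208, 143), (212, 139), (216, 139), (220, 141), (224, 141), (228, 143), (232, 101), (236, 54), (240, 78), (244, 140), (248, 137), (252, 141), (256, 142), (260, 141), (264, 141), (268, 142), (272, 142), (276, 144), (280, 143), (284, 100), (288, 63), (292, 92), (296, 143), (300, 143), (304, 142), (308, 142), (312, 140), (316, 137), (320, 141), (324, 142), (328, 140), (332, 142), (336, 141), (340, 141), (344, 142), (348, 142), (352, 43), (356, 17), (360, 20), (364, 14), (368, 17), (372, 15), (376, 8), (380, 65), (384, 73), (388, 76), (392, 76), (396, 77)]
340 
0.05430037478961478 63.37124705314636 [-0.97302153  0.23397992 -2.4929668 ] [-0.17902514  0.86959794  0.01619125]
```

The lift holds: width 54.5 mm, and the far edge is still at row 108, so the plate's pose in the hand has not changed. Next I work out the lean pose.

```bash
python3 - <<'E'
from h import *
from scipy.spatial.transform import Rotation as R
E=lambda y,p:R.from_euler("ZY",[y,p],degrees=True)
print((E(.8,48)*E(13.6,0).inv()).as_rotvec(degrees=True)/5)
s=robot.get_state(); Rt=R.from_quat(s["orientation"][[1,2,3,0]])
T=E(.8,48)*E(13.6,0).inv()*Rt; print(T.as_matrix().round(3), s["eef_pos"])
tgt=tow([(-.0345,0,.0984)],(.4643,-.333),np.radians(.8))[0]; print(tgt,(tgt-s["eef_pos"])/.05)
E
```

```text
[-1.20558424  9.54318193 -2.40825251]
[[ 0.999  0.014 -0.052]
 [ 0.013 -1.    -0.003]
 [-0.052  0.002 -0.999]] [ 0.44747083 -0.1811225   0.10340629]
[ 0.42980336 -0.3334817   0.0984    ] [-0.35334934 -3.04718399 -0.10012572]
```

```bash
python3 -m pendant '[[[0,0,1],[0,0,0],-1],[[0,0,2],[0,0,0],-1],[[0,-0.5,3],[0,0,0],-1],[[-0.1,-1.5,3],[-0.4,3,-0.8],-1],[[-0.2,-2.5,3],[-0.8,6,-1.6],-1],[[-0.2,-3.05,3],[-1.21,8,-2.2],-1],[[-0.2,-3.05,3],[-1.21,9.54,-2.41],-1],[[-0.2,-3.05,3],[-1.21,9.54,-2.41],-1],[[-0.2,-3.05,3],[-1.21,9.54,-2.41],-1],[[-0.2,-3.05,3],[-1.21,9.54,-2.41],-1]]'
python3 - <<'E'
from h import *
i=robot.camera_info("wrist"); im=robot.camera("wrist")[:,:,::-1]; cv2.imwrite("pics/w7.png",im); np.save("w7.npy",i,allow_pickle=True)
g=cv2.cvtColor(np.ascontiguousarray(im),cv2.COLOR_BGR2GRAY)
print([(r,int(g[r,320])) for r in range(96,128,3)])
E
```

```text
time_s: 9.4
eef_pos: [0.4372, -0.3333, 0.252]
orientation: [0.001, 1.0, 0.007, -0.025]
contact_force: [-0.3, -0.7, -0.8]
width: 0.0543
grip_force: 64.0
[(96, 221), (99, 149), (102, 132), (105, 77), (108, 8), (111, 17), (114, 8), (117, 81), (120, 150), (123, 153), (126, 153)]
```

```bash
python3 -m pendant '[[[-0.08,0,-1],[0,0,0],-1],[[-0.08,0,-2],[0,0,0],-1],[[-0.08,0,-2.5],[0,0,0],-1],[[-0.08,0,-2.75],[0,0,0],-1],[[-0.08,0,-2.88],[0,0,0],-1],[[-0.08,0,-2.88],[0,0,0],-1]]'; python3 -m pendant '[[[0,0,-0.1],[0,0,0],-1],[[0,0,-0.1],[0,0,0],-1]]'; python3 -m pendant '[[[0,0,-0.06],[0,0,0],-1],[[0,0,-0.06],[0,0,0],-1]]'
```

```text
time_s: 10.2
eef_pos: [0.4335, -0.3336, 0.1097]
orientation: [0.001, 1.0, 0.006, -0.026]
contact_force: [0.3, 0.1, -0.3]
width: 0.0546
grip_force: 64.0
time_s: 10.45
eef_pos: [0.4334, -0.3333, 0.1041]
orientation: [0.001, 1.0, 0.006, -0.026]
contact_force: [-0.5, 0.3, -1.5]
width: 0.0547
grip_force: 64.0
time_s: 10.7
eef_pos: [0.4333, -0.3332, 0.1009]
orientation: [0.001, 1.0, 0.006, -0.026]
contact_force: [-0.9, 0.2, -2.0]
width: 0.0543
grip_force: 64.0
```

```bash
for k in 1 2 3; do python3 -m pendant '[[[0,0,-0.04],[0,0,0],-1],[[0,0,-0.04],[0,0,0],-1]]' | grep -E "eef|contact"; done
```

```text
eef_pos: [0.4333, -0.3332, 0.0989]
contact_force: [0.9, 0.4, -2.0]
eef_pos: [0.4334, -0.3334, 0.0972]
contact_force: [-0.2, -0.7, 1.9]
eef_pos: [0.4334, -0.3335, 0.0954]
contact_force: [-2.4, 0.6, 8.2]
```

The foot touches the base at the height I predicted. Now I slide it toward the slab.

```bash
python3 -m pendant '[[[-0.06,0,0.03],[0,0,0],-1],[[-0.1,0,0.03],[0,0,0],-1]]' | grep -E "eef|contact"; for k in 1 2; do python3 -m pendant '[[[-0.04,0,0],[0,0,0],-1],[[-0.04,0,0],[0,0,0],-1]]' | grep -E "eef|contact"; done
```

```text
eef_pos: [0.4284, -0.3333, 0.0967]
contact_force: [1.2, 0.4, 1.2]
eef_pos: [0.4264, -0.3333, 0.0967]
contact_force: [3.0, 0.2, 2.9]
eef_pos: [0.4259, -0.3335, 0.0972]
contact_force: [12.0, 2.1, 3.4]
```

It rests on the slab. I ease off, release and retreat straight up.

```bash
python3 -m pendant '[[[0.03,0,0],[0,0,0],-1],[[0.03,0,0],[0,0,0],0.5],[[0.03,0,0],[0,0,0],1],[[0.03,0,0],[0,0,0],1],[[0.03,0,0],[0,0,0],1]]' ; python3 -m pendant '[[[0.03,0,0.5],[0,0,0],1],[[0.03,0,1.5],[0,0,0],1],[[-1,0,2.0],[0,-4,0],1],[[-1.2,0,2.0],[0,-6,0],1],[[-1.2,0,2.0],[0,-8.4,0],1],[[-1.2,0,2.0],[0,-8.4,0],1],[[-1.2,0,2.0],[0,-8.4,0],1],[[-1.2,0,2.0],[0,-8.4,0],1]]'
python3 - <<'E'
from h import *
i=robot.camera_info("wrist"); im=robot.camera("wrist")[:,:,::-1]; cv2.imwrite("pics/w8.png",im); np.save("w8.npy",i,allow_pickle=True)
print(robot.get_state()["joint_positions"].round(2))
E
```

```text
time_s: 12.82
eef_pos: [0.4257, -0.3332, 0.0965]
orientation: [0.001, 1.0, 0.006, -0.026]
contact_force: [-0.1, -0.0, -0.1]
width: 0.0854
grip_force: 0.0
time_s: 13.82
eef_pos: [0.3658, -0.3338, 0.1967]
orientation: [0.003, 0.943, 0.005, 0.333]
contact_force: [1.3, -0.4, 0.5]
width: 0.0852
grip_force: 0.0
[-1.08 -0.07 -0.67  0.59  0.58  2.17]
```

View pics/w8.png

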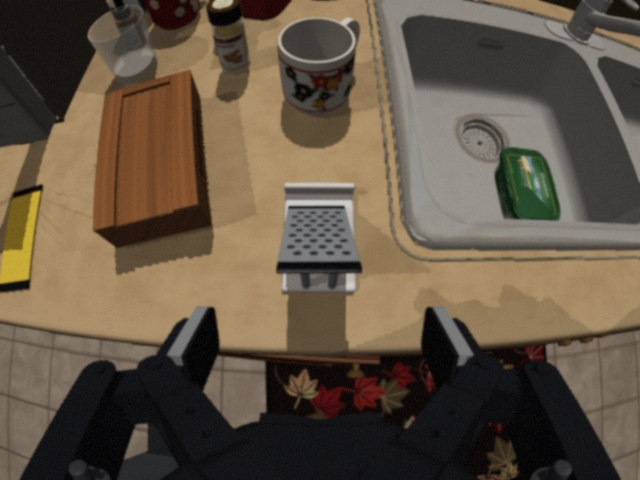

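The insert leans on the stand, let go and centred between the open fingers, upper end at (277–361, 268). Now I regrasp along the plate.

```bash
python3 -m pendant '[[[0.47,0.01,-1.08],[0,-0.62,0],1],[[0.47,0.01,-1.08],[0,-0.62,0],1],[[0.7,0.01,-1.33],[0,-0.62,0],1],[[1.0,0.01,-1.67],[0,-0.62,0],1],[[1.27,0.01,-1.97],[0,-0.62,0],1],[[1.27,0.01,-1.97],[0,-0.62,0],1],[[1.27,0.01,-1.97],[0,-0.62,0],1]]'
```

```text
time_s: 14.75
eef_pos: [0.4296, -0.3331, 0.0991]
orientation: [0.004, 0.933, 0.006, 0.359]
contact_force: [-0.9, 0.5, 1.4]
width: 0.0855
grip_force: 0.0
```

```bash
python3 -m pendant '[[[0,0,0],[0,0,0],0],[[0,0,0],[0,0,0],-1],[[0,0,0],[0,0,0],-1],[[0,0,0],[0,0,0],-1],[[0,0,0],[0,0,0],-1],[[0,0,0],[0,0,0],-1]]' 60; python3 -m pendant '[[[0.1,0,0.15],[0,0,0],-1],[[0.2,0,0.7],[0,0,0],-1],[[0.2,0,1.5],[0,0,0],-1],[[0.2,0,2.5],[0,0,0],-1],[[0.2,0,3],[0,0,0],-1],[[0.2,0,3],[0,0,0],-1]]'
python3 - <<'E'
from h import *
i=robot.camera_info("wrist"); im=robot.camera("wrist")[:,:,::-1]; cv2.imwrite("pics/w9.png",im); np.save("w9.npy",i,allow_pickle=True)
g=cv2.cvtColor(np.ascontiguousarray(im),cv2.COLOR_BGR2GRAY)
print([int(v) for v in g[60:400:4,320]]); 
for r in (200,240,280,300): print(r,[int(v) for v in g[r,250:390:4]])
E
```

```text
time_s: 15.5
eef_pos: [0.4295, -0.333, 0.0983]
orientation: [0.004, 0.933, 0.006, 0.359]
contact_force: [0.2, -0.1, 5.1]
width: 0.0547
grip_force: 62.6
time_s: 16.25
eef_pos: [0.4399, -0.3332, 0.2501]
orientation: [0.004, 0.933, 0.006, 0.36]
contact_force: [0.6, 0.1, -1.6]
width: 0.0545
grip_force: 63.5
[25, 38, 52, 150, 154, 156, 159, 155, 158, 156, 156, 156, 158, 150, 76, 78, 79, 81, 84, 79, 73, 70, 76, 76, 76, 81, 110, 145, 80, 47, 30, 41, 53, 35, 29, 51, 49, 67, 87, 84, 84, 81, 83, 83, 31, 93, 139, 136, 75, 123, 138, 135, 55, 132, 134, 133, 108, 75, 139, 136, 139, 137, 88, 94, 140, 137, 135, 140, 137, 138, 138, 42, 15, 5, 10, 9, 44, 64, 94, 120, 115, 117, 88, 85, 88]
200 [163, 163, 164, 161, 160, 159, 159, 160, 104, 90, 87, 80, 77, 82, 80, 78, 52, 48, 51, 71, 70, 57, 66, 67, 66, 132, 134, 143, 144, 154, 158, 156, 134, 149, 128]
240 [160, 163, 164, 161, 160, 158, 146, 89, 89, 87, 90, 91, 92, 89, 91, 88, 88, 92, 91, 88, 89, 94, 88, 91, 89, 88, 90, 114, 161, 159, 152, 151, 153, 103, 159]
280 [144, 154, 165, 161, 134, 136, 137, 134, 135, 118, 114, 131, 133, 136, 123, 108, 113, 136, 135, 137, 120, 110, 125, 135, 135, 128, 119, 119, 130, 133, 130, 159, 162, 119, 146]
300 [35, 35, 135, 132, 130, 123, 122, 128, 76, 66, 88, 133, 138, 135, 98, 68, 75, 129, 140, 136, 115, 77, 73, 120, 138, 134, 125, 86, 76, 108, 131, 136, 134, 159, 31]
```

```bash
python3 - <<'E'
from h import *
from scipy.spatial.transform import Rotation as R
from scipy.optimize import fsolve
i=np.load("w9.npy",allow_pickle=True).item()
g=cv2.cvtColor(cv2.imread("pics/w9.png"),cv2.COLOR_BGR2GRAY)
print([(r,int(g[r,320])) for r in list(range(226,248))+list(range(338,368,2))])
s=robot.get_state(); M=R.from_quat(s["orientation"][[1,2,3,0]]).as_matrix(); z=M[:,2]; n=M[:,0]
print(z.round(3),n.round(3),s["eef_pos"])
def pts(p,off,a):
    d=z*np.cos(a)+n*np.sin(a); m=n*np.cos(a)-z*np.sin(a)  # a: foot toward n
    e=s["eef_pos"]+z*off; return np.array([e+d*.14+2e-3*m, e-2e-3*m*0+2e-3*m, e-2e-3*m])
for off in (-.026,-.021,-.016):
  for a in (-5,0,5): print(off,a,proj("wrist",pts(0,off,np.radians(a)),i).round(0)[:,1])
E
```

```text
[(226, 83), (227, 83), (228, 83), (229, 87), (230, 86), (231, 87), (232, 83), (233, 85), (234, 74), (235, 54), (236, 31), (237, 17), (238, 17), (239, 47), (240, 93), (241, 122), (242, 132), (243, 138), (244, 139), (245, 136), (246, 137), (247, 137), (338, 137), (340, 138), (342, 116), (344, 42), (346, 15), (348, 15), (350, 12), (352, 5), (354, 8), (356, 10), (358, 9), (360, 9), (362, 39), (364, 44), (366, 34)]
[ 0.67  -0.003 -0.742] [0.742 0.013 0.67 ] [ 0.43940037 -0.3326077   0.24812339]
-0.026 -5 [257. 369. 379.]
-0.026 0 [240. 370. 379.]
-0.026 5 [223. 370. 378.]
-0.021 -5 [254. 361. 370.]
-0.021 0 [237. 361. 370.]
-0.021 5 [221. 361. 370.]
-0.016 -5 [252. 352. 362.]
-0.016 0 [235. 353. 361.]
-0.016 5 [219. 353. 361.]
```

The plate is held in line with the tool: foot at row 235, upper end at about row 361, about 18 mm above the TCP. I'll work out the move to a viewing pose in front of the caddy.

```bash
python3 - <<'E'
from h import *
from scipy.spatial.transform import Rotation as R
s=robot.get_state(); M=R.from_quat(s["orientation"][[1,2,3,0]])
a=np.radians(12.7);f=np.array([np.cos(a),np.sin(a),0]);z=np.array([0,0,-1.]);T=R.from_matrix(np.c_[f,np.cross(z,f),z])
print((T*M.inv()).as_rotvec(degrees=True)/5, (np.array([.36,.18,.30])-[.4399,-.3332,.2501])/.05)
E
```

```text
[-0.849725    8.39303615  2.29373143] [-1.598 10.264  0.998]
```

```bash
python3 -m pendant '[[[0,0,1],[0,0,0],-1],[[-0.16,1,1],[-0.17,1.7,0.45],-1],[[-0.32,2,1],[-0.34,3.4,0.9],-1],[[-0.5,3.2,1],[-0.5,5,1.4],-1],[[-0.7,4.4,1],[-0.7,6.7,1.8],-1],[[-0.9,5.6,1],[-0.85,8.4,2.29],-1],[[-1.1,6.8,1],[-0.85,8.4,2.29],-1],[[-1.3,8,1],[-0.85,8.4,2.29],-1],[[-1.5,9.2,1],[-0.85,8.4,2.29],-1],[[-1.6,10.26,1],[-0.85,8.4,2.29],-1]]'
python3 -m pendant '[[[0,0,0],[0,0,0],-1],[[0,0,0],[0,0,0],-1]]'
python3 - <<'E'
from h import *
i=robot.camera_info("wrist"); im=np.ascontiguousarray(robot.camera("wrist")[:,:,::-1]); cv2.imwrite("pics/w10.png",im); np.save("w10.npy",i,allow_pickle=True)
C=(.4681,.2072);t=np.radians(12.7)
print(proj("wrist",tow([(.035,.041,.06),(.035,-.041,.06),(-.035,-.041,.06),(-.035,.041,.06)],C,t),i).round(0).tolist())
h=cv2.cvtColor(im,cv2.COLOR_BGR2HSV)
def comps(m,n,lo=60):
    k,l,st,c=cv2.connectedComponentsWithStats(m.astype(np.uint8))
    for j in range(1,k):
        if st[j,4]>lo: print(n,st[j].tolist(),c[j].round(0).tolist(),cv2.minAreaRect(np.argwhere(l==j)[:,::-1].astype(np.float32)))
comps(((h[...,0]<8)|(h[...,0]>172))&(h[...,1]>150)&(h[...,2]>90),"red")
g=(h[...,1]<60)&(h[...,2]<140); g[330:]=0
comps(g,"grey",400)
E
```

```text
time_s: 17.55
eef_pos: [0.3734, 0.1168, 0.2966]
orientation: [-0.019, 0.99, 0.137, -0.005]
contact_force: [0.7, 0.1, -0.2]
width: 0.0545
grip_force: 64.0
time_s: 17.8
eef_pos: [0.3745, 0.1139, 0.2975]
orientation: [-0.018, 0.991, 0.133, -0.004]
contact_force: [0.4, 0.2, -1.8]
width: 0.0547
grip_force: 64.0
[[222.0, 52.0], [305.0, 51.0], [302.0, 122.0], [220.0, 121.0]]
grey [414, 0, 80, 19, 784] [458.0, 6.0] ((453.5, 9.0), (18.0, 79.0), 90.0)
grey [81, 38, 28, 51, 964] [97.0, 64.0] ((96.39633178710938, 64.22109985351562), (22.874048233032227, 50.160133361816406), 9.865806579589844)
grey [209, 50, 95, 72, 5622] [261.0, 85.0] ((256.0, 85.5), (71.0, 94.0), 90.0)
grey [210, 200, 221, 130, 16762] [325.0, 277.0] ((320.0, 264.5), (219.99996948242188, 128.99996948242188), -0.0)
grey [617, 213, 23, 43, 478] [632.0, 236.0] ((634.6494750976562, 233.7113494873047), (23.405433654785156, 37.477413177490234), 21.03750991821289)
```

```bash
cat >> h.py <<'E'
from scipy.spatial.transform import Rotation as Rn
def turn(yaw):
    s=robot.get_state(); M=Rn.from_quat(s["orientation"][[1,2,3,0]])
    a=np.radians(yaw);f=np.array([np.cos(a),np.sin(a),0]);z=np.array([0,0,-1.]);T=Rn.from_matrix(np.c_[f,np.cross(z,f),z])
    return ((T*M.inv()).as_rotvec(degrees=True)/5).round(2), s["eef_pos"].round(4)
def rimscan(p,cands):
    im=cv2.imread(p);h=cv2.cvtColor(im,cv2.COLOR_BGR2HSV);m=((h[...,1]<60)&(h[...,2]<150)).astype(np.uint8);return im,h,m
E
python3 -c "
from h import *
print(turn(12.7))"
```

```text
(array([-0.4 , -0.13, -0.53]), array([0.3745, 0.1138, 0.2977]))
```

```bash
python3 -m pendant '[[[-0.3,0.7,0],[-0.4,-0.13,-0.53],-1],[[-0.3,1.4,0],[-0.4,-0.13,-0.53],-1],[[-0.3,1.4,0],[-0.4,-0.13,-0.53],-1],[[-0.3,1.4,0],[-0.4,-0.13,-0.53],-1]]'
python3 - <<'E'
from h import *
print(turn(12.7), robot.get_state()["joint_positions"].round(2))
i=robot.camera_info("wrist"); im=np.ascontiguousarray(robot.camera("wrist")[:,:,::-1]); cv2.imwrite("pics/w11.png",im); np.save("w11.npy",i,allow_pickle=True)
C=(.4681,.2072);t=np.radians(12.7)
print(proj("wrist",tow([(.035,.041,.06),(.035,-.041,.06),(-.035,-.041,.06),(-.035,.041,.06),(.022,.028,.147),(.022,-.028,.147)],C,t),i).round(0).tolist())
h=cv2.cvtColor(im,cv2.COLOR_BGR2HSV); m=(h[...,1]<60)&(h[...,2]<150)
for r in range(30,140,5):
    a=np.where(m[r,220:440])[0]+220; print(r,a.min() if len(a) else "",a.max() if len(a) else "", [int(x) for x in h[r,250:400:15,2]])
E
```

```text
time_s: 18.35
eef_pos: [0.3766, 0.1278, 0.298]
orientation: [-0.025, 0.989, 0.145, -0.004]
contact_force: [0.1, -0.4, -2.4]
width: 0.0547
grip_force: 64.1
(array([-0.56, -0.16, -0.79]), array([0.3766, 0.1278, 0.298 ])) [ 0.29 -0.   -0.16  1.42  0.05  3.14]
[[241.0, 54.0], [326.0, 56.0], [321.0, 128.0], [237.0, 124.0], [228.0, 52.0], [302.0, 52.0]]
30   [107, 109, 111, 111, 112, 107, 189, 194, 193, 194]
35   [110, 112, 108, 114, 116, 116, 195, 196, 194, 196]
40   [107, 113, 115, 112, 111, 113, 191, 192, 196, 192]
45   [113, 113, 118, 117, 114, 109, 191, 193, 192, 196]
50   [205, 218, 214, 168, 113, 111, 193, 196, 196, 198]
55   [56, 62, 79, 91, 99, 115, 192, 201, 199, 197]
60 238 321 [46, 47, 44, 49, 33, 130, 193, 199, 201, 189]
65 242 322 [43, 40, 42, 41, 32, 162, 171, 173, 180, 194]
70 242 432 [35, 37, 40, 39, 53, 167, 174, 174, 171, 168]
75 237 439 [58, 62, 54, 54, 59, 168, 171, 187, 190, 193]
80 241 320 [40, 39, 50, 58, 117, 170, 168, 187, 193, 198]
85 240 320 [34, 38, 39, 32, 32, 175, 166, 171, 178, 201]
90 240 320 [34, 51, 55, 63, 66, 175, 170, 191, 162, 203]
95 237 319 [42, 51, 56, 59, 67, 171, 170, 195, 167, 201]
100 234 319 [58, 61, 63, 68, 110, 167, 173, 187, 172, 203]
105 239 318 [36, 45, 53, 43, 71, 172, 165, 181, 171, 200]
110 238 318 [32, 48, 61, 67, 60, 170, 171, 202, 155, 199]
115 238 317 [34, 47, 57, 56, 100, 173, 173, 200, 168, 200]
120 234 317 [111, 94, 66, 51, 102, 176, 173, 185, 187, 201]
125 289 316 [115, 110, 102, 92, 105, 185, 193, 192, 195, 180]
130   [113, 113, 117, 112, 118, 200, 201, 197, 199, 123]
135   [112, 113, 116, 114, 114, 197, 200, 197, 202, 174]
```

Joint 6 is at its limit (3.14), so the yaw can't finish. The insert is symmetric, so I take the half turn the other way.

```bash
python3 -m pendant '[[[0,0,0],[0,0,2],-1],[[0,0,0],[0,0,4],-1],[[0,0,0],[0,0,6],-1],[[0,0,0],[0,0,8],-1],[[0,0,0],[0,0,10],-1],[[0,0,0],[0,0,12],-1],[[0,0,0],[0,0,14],-1],[[0,0,0],[0,0,16],-1],[[0,0,0],[0,0,18],-1],[[0,0,0],[0,0,18],-1]]'
python3 - <<'E'
from h import *
print(turn(192.7), robot.get_state()["joint_positions"].round(2))
i=np.load("w11.npy",allow_pickle=True).item()
h=cv2.cvtColor(cv2.imread("pics/w11.png"),cv2.COLOR_BGR2HSV)
m=((h[...,1]<70)).astype(np.uint8)
for c in range(240,322,10): print(c,[(r,int(h[r,c,1]),int(h[r,c,2])) for r in range(112,132,2)])
E
```

```text
time_s: 19.65
eef_pos: [0.3764, 0.1275, 0.298]
orientation: [-0.015, 0.598, 0.801, -0.02]
contact_force: [0.0, -0.6, -2.7]
width: 0.0541
grip_force: 64.1
(array([ 0.55, -0.31, 17.22]), array([0.3764, 0.1275, 0.298 ])) [ 0.33  0.04 -0.11  1.47  0.    1.61]
240 [(112, 12, 106), (114, 13, 118), (116, 11, 117), (118, 10, 104), (120, 13, 115), (122, 75, 142), (124, 98, 195), (126, 100, 194), (128, 99, 193), (130, 100, 192)]
250 [(112, 24, 32), (114, 20, 38), (116, 0, 31), (118, 9, 55), (120, 14, 111), (122, 37, 97), (124, 102, 110), (126, 105, 114), (128, 98, 114), (130, 104, 113)]
260 [(112, 15, 50), (114, 21, 48), (116, 21, 48), (118, 14, 54), (120, 15, 101), (122, 18, 102), (124, 88, 107), (126, 103, 111), (128, 104, 113), (130, 104, 113)]
270 [(112, 27, 48), (114, 20, 51), (116, 10, 51), (118, 19, 54), (120, 16, 82), (122, 16, 109), (124, 70, 98), (126, 106, 113), (128, 106, 115), (130, 105, 112)]
280 [(112, 12, 63), (114, 9, 60), (116, 16, 48), (118, 5, 50), (120, 15, 66), (122, 14, 110), (124, 41, 93), (126, 98, 112), (128, 107, 112), (130, 102, 117)]
290 [(112, 8, 65), (114, 13, 58), (116, 15, 52), (118, 5, 50), (120, 14, 56), (122, 10, 102), (124, 21, 99), (126, 90, 102), (128, 101, 111), (130, 102, 112)]
300 [(112, 15, 66), (114, 12, 64), (116, 9, 57), (118, 10, 52), (120, 15, 52), (122, 21, 86), (124, 9, 112), (126, 64, 92), (128, 103, 116), (130, 106, 111)]
310 [(112, 11, 69), (114, 8, 95), (116, 13, 102), (118, 17, 103), (120, 10, 102), (122, 16, 95), (124, 14, 111), (126, 30, 92), (128, 96, 109), (130, 104, 118)]
320 [(112, 98, 146), (114, 101, 151), (116, 100, 160), (118, 98, 166), (120, 99, 167), (122, 96, 170), (124, 93, 170), (126, 96, 186), (128, 93, 200), (130, 95, 201)]
```

```bash
python3 - <<'E'
from h import *
i=np.load("w11.npy",allow_pickle=True).item()
w=cast("wrist",[(317.3,127),(234.5,121.5),(321.8,60),(317.8,120),(250,122.5),(310,126.3)],.06,i)
print(w.round(4)); o,t,e=fit([(-.035,-.041),(-.035,.041)],w[:2]); print(o,np.degrees(t),e)
d=w[2]-w[3]; print(np.degrees(np.arctan2(d[1],d[0]))); d=w[4]-w[5]; print(np.degrees(np.arctan2(-d[0],d[1])))
print("slot",tow([(-.022,0,.06)],o,t))
E
python3 -m pendant '[[[0,0,0],[0.06,-0.03,2],-1],[[0,0,0],[0.12,-0.06,4],-1],[[0,0,0],[0.2,-0.1,6],-1],[[0,0,0],[0.25,-0.14,8],-1],[[0,0,0],[0.32,-0.18,10],-1],[[0,0,0],[0.4,-0.2,12],-1],[[0,0,0],[0.45,-0.25,14],-1],[[0,0,0],[0.5,-0.3,16],-1],[[0,0,0],[0.55,-0.31,17.22],-1],[[0,0,0],[0.55,-0.31,17.22],-1]]'
python3 -c "
from h import *
print(turn(192.7), robot.get_state()['joint_positions'].round(2))"
```

```text
[[0.4427 0.1626 0.06  ]
 [0.4264 0.243  0.06  ]
 [0.5069 0.1773 0.06  ]
 [0.4494 0.1641 0.06  ]
 [0.4293 0.2274 0.06  ]
 [0.4414 0.1696 0.06  ]]
[0.46887657 0.20975992] 11.434922660475602 [1.01398578e-05 1.01398578e-05]
12.906750734327694
11.740027305348274
slot [[0.44731326 0.20539832 0.06      ]]
time_s: 20.9
eef_pos: [0.3764, 0.1274, 0.2981]
orientation: [-0.0, -0.109, 0.994, -0.0]
contact_force: [1.0, 0.2, -2.0]
width: 0.0545
grip_force: 64.1
(array([ 0.  , -0.  ,  0.04]), array([0.3764, 0.1274, 0.2981])) [ 0.33 -0.   -0.16  1.42  0.    0.11]
```

```bash
python3 -m pendant '[[[0.7,0.78,0],[0,0,0],-1],[[1.42,1.55,0],[0,0,0],-1],[[1.42,1.55,0],[0,0,0],-1],[[1.42,1.55,-1],[0,0,0],-1],[[1.42,1.55,-1.86],[0,0,0],-1],[[1.42,1.55,-1.86],[0,0,0],-1],[[1.42,1.55,-1.86],[0,0,0],-1]]'
python3 - <<'E'
from h import *
print(turn(192.3))
i=robot.camera_info("wrist"); im=np.ascontiguousarray(robot.camera("wrist")[:,:,::-1]); cv2.imwrite("pics/w12.png",im); np.save("w12.npy",i,allow_pickle=True)
C=(.4689,.2098);t=np.radians(12.3)
print(proj("wrist",tow([(-.035,-.041,.06),(-.035,.041,.06),(-.0305,-.033,.06),(-.0305,.033,.06),(-.024,-.028,.083),(-.024,.028,.083)],C,t),i).round(0).tolist())
h=cv2.cvtColor(im,cv2.COLOR_BGR2HSV)
for r in range(225,262,3): print(r,[int(x) for x in h[r,240:400:8,2]])
E
```

```text
time_s: 21.78
eef_pos: [0.4479, 0.205, 0.2069]
orientation: [0.001, -0.11, 0.994, 0.0]
contact_force: [-0.7, 0.5, -1.5]
width: 0.0546
grip_force: 64.3
(array([-0.01,  0.02, -0.06]), array([0.4479, 0.205 , 0.2069]))
[[266.0, 213.0], [375.0, 214.0], [276.0, 219.0], [364.0, 219.0], [280.0, 236.0], [360.0, 237.0]]
225 [180, 178, 176, 175, 168, 72, 33, 36, 32, 36, 34, 37, 36, 33, 33, 30, 63, 113, 112, 112]
228 [177, 180, 179, 175, 163, 49, 36, 31, 39, 35, 35, 39, 35, 37, 31, 32, 62, 112, 112, 115]
231 [191, 174, 179, 178, 164, 45, 34, 38, 34, 38, 37, 38, 35, 37, 35, 37, 61, 114, 112, 114]
234 [201, 174, 176, 179, 159, 27, 27, 27, 31, 28, 29, 31, 30, 31, 31, 32, 50, 117, 113, 117]
237 [201, 175, 176, 178, 111, 15, 6, 7, 10, 5, 8, 10, 1, 6, 10, 37, 34, 106, 116, 116]
240 [197, 176, 175, 177, 106, 44, 39, 45, 45, 45, 44, 43, 45, 48, 43, 49, 42, 85, 116, 117]
243 [201, 172, 173, 178, 123, 52, 52, 55, 57, 53, 54, 52, 54, 52, 53, 61, 65, 100, 115, 116]
246 [195, 173, 172, 176, 160, 55, 49, 29, 53, 21, 57, 25, 55, 34, 42, 58, 66, 112, 117, 114]
249 [175, 178, 176, 176, 141, 53, 55, 50, 53, 49, 57, 48, 53, 52, 49, 53, 66, 114, 118, 116]
252 [183, 170, 175, 176, 106, 36, 36, 55, 26, 56, 28, 53, 45, 31, 51, 55, 65, 115, 116, 118]
255 [197, 175, 174, 176, 76, 47, 49, 55, 44, 56, 44, 53, 50, 42, 52, 54, 66, 112, 119, 115]
258 [203, 177, 177, 176, 55, 51, 39, 47, 55, 36, 54, 40, 51, 52, 36, 55, 60, 112, 117, 121]
261 [188, 178, 179, 180, 53, 51, 30, 40, 56, 27, 55, 34, 43, 56, 30, 52, 40, 114, 118, 119]
```

```bash
python3 - <<'E'
from h import *
h=cv2.cvtColor(cv2.imread("pics/w12.png"),cv2.COLOR_BGR2HSV)
for c in (285,300,320,340,355): print(c,[(r,int(h[r,c,1]),int(h[r,c,2])) for r in range(196,234,2)])
for r in (210,214,218,222,226,236,238): print(r,[(c,int(h[r,c,1]),int(h[r,c,2])) for c in list(range(256,292,3))],[(c,int(h[r,c,1]),int(h[r,c,2])) for c in list(range(352,388,3))])
E
```

```text
285 [(196, 95, 97), (198, 46, 44), (200, 30, 34), (202, 14, 36), (204, 22, 35), (206, 21, 37), (208, 13, 38), (210, 7, 35), (212, 10, 51), (214, 4, 65), (216, 10, 77), (218, 10, 49), (220, 13, 39), (222, 23, 34), (224, 32, 32), (226, 8, 34), (228, 21, 36), (230, 23, 33), (232, 14, 37)]
300 [(196, 100, 102), (198, 48, 48), (200, 7, 35), (202, 23, 33), (204, 14, 36), (206, 8, 34), (208, 22, 35), (210, 21, 36), (212, 17, 44), (214, 17, 60), (216, 12, 86), (218, 15, 69), (220, 0, 52), (222, 12, 42), (224, 30, 34), (226, 28, 37), (228, 22, 35), (230, 28, 37), (232, 15, 34)]
320 [(196, 98, 107), (198, 66, 58), (200, 22, 35), (202, 7, 35), (204, 21, 36), (206, 15, 33), (208, 22, 35), (210, 0, 34), (212, 12, 41), (214, 14, 75), (216, 14, 108), (218, 19, 79), (220, 9, 59), (222, 12, 42), (224, 14, 37), (226, 29, 35), (228, 7, 35), (230, 21, 37), (232, 14, 37)]
340 [(196, 105, 109), (198, 79, 68), (200, 21, 37), (202, 8, 32), (204, 8, 34), (206, 22, 35), (208, 28, 36), (210, 30, 34), (212, 12, 42), (214, 14, 54), (216, 22, 92), (218, 19, 80), (220, 21, 48), (222, 7, 37), (224, 14, 37), (226, 2
[... 2319 characters left out ...]
102, 178), (268, 103, 178), (271, 103, 163), (274, 39, 46), (277, 26, 10), (280, 39, 13), (283, 128, 4), (286, 153, 10), (289, 64, 8)] [(352, 78, 13), (355, 43, 18), (358, 24, 32), (361, 27, 38), (364, 29, 35), (367, 7, 37), (370, 7, 38), (373, 55, 51), (376, 104, 110), (379, 105, 117), (382, 105, 114), (385, 104, 115)]
238 [(256, 100, 171), (259, 97, 176), (262, 99, 178), (265, 99, 180), (268, 99, 177), (271, 93, 145), (274, 12, 44), (277, 17, 15), (280, 46, 11), (283, 43, 12), (286, 116, 11), (289, 51, 15)] [(352, 36, 7), (355, 0, 9), (358, 18, 29), (361, 20, 38), (364, 22, 35), (367, 28, 37), (370, 15, 35), (373, 12, 41), (376, 102, 103), (379, 102, 118), (382, 108, 116), (385, 109, 117)]
```

The camera geometry shows the foot about 6 mm to -y of the slot's centre (foot spans columns 274–357, slot 282–366). The fore-aft position is fine. I'll correct y and lower with force checks.

```bash
python3 -m pendant '[[[-0.02,0.12,0],[0,0,0],-1],[[-0.02,0.12,0],[0,0,0],-1],[[-0.02,0.12,-0.25],[0,0,0],-1],[[-0.02,0.12,-0.5],[0,0,0],-1],[[-0.02,0.12,-0.6],[0,0,0],-1],[[-0.02,0.12,-0.6],[0,0,0],-1]]'; python3 -m pendant '[[[0,0,-0.1],[0,0,0],-1],[[0,0,-0.2],[0,0,0],-1],[[0,0,-0.2],[0,0,0],-1]]'
```

```text
time_s: 22.58
eef_pos: [0.4462, 0.2108, 0.1745]
orientation: [-0.001, -0.111, 0.994, -0.0]
contact_force: [0.5, 0.9, -1.1]
width: 0.0544
grip_force: 64.3
time_s: 22.95
eef_pos: [0.4463, 0.2109, 0.1647]
orientation: [-0.0, -0.111, 0.994, -0.0]
contact_force: [0.9, 0.0, -0.8]
width: 0.0545
grip_force: 64.3
```

```bash
for k in 1 2 3; do python3 -m pendant '[[[0,0,-0.1],[0,0,0],-1],[[0,0,-0.2],[0,0,0],-1],[[0,0,-0.2],[0,0,0],-1]]' | grep -E "eef|contact"; done
```

```text
eef_pos: [0.4462, 0.2109, 0.1546]
contact_force: [-0.2, 0.2, -1.3]
eef_pos: [0.4462, 0.2109, 0.1446]
contact_force: [0.4, -0.5, -2.0]
eef_pos: [0.4462, 0.2108, 0.1346]
contact_force: [-0.1, 0.3, -1.9]
```

```bash
for k in 1 2 3; do python3 -m pendant '[[[0,0,-0.05],[0,0,0],-1],[[0,0,-0.05],[0,0,0],-1]]' | grep -E "eef|contact"; done
```

```text
eef_pos: [0.4464, 0.2109, 0.1324]
contact_force: [0.2, 0.2, -1.8]
eef_pos: [0.4464, 0.2109, 0.1299]
contact_force: [0.7, -0.1, -1.5]
eef_pos: [0.4471, 0.2111, 0.1283]
contact_force: [-0.9, -2.0, 9.8]
```

The foot reaches the floor at TCP z ≈ 0.129, as predicted (0.1275). I release and rise straight up.

```bash
python3 -m pendant '[[[0,0,0.02],[0,0,0],-1],[[0,0,0.02],[0,0,0],0.6],[[0,0,0.02],[0,0,0],0.8],[[0,0,0.02],[0,0,0],0.8],[[0,0,0.3],[0,0,0],0.8],[[0,0,1],[0,0,0],0.8],[[0,0,2],[0,0,0],0.8],[[0,0,3],[0,0,0],0.8],[[-0.5,0,3.4],[0,0,0],0.8],[[-0.5,0,3.4],[0,0,0],0.8]]'
python3 - <<'E'
from h import *
i=robot.camera_info("wrist"); im=np.ascontiguousarray(robot.camera("wrist")[:,:,::-1]); cv2.imwrite("pics/w13.png",im)
C=(.4687,.2125);t=np.radians(12.3)
p=proj("wrist",tow([(-.022,-.028,.146),(-.022,.028,.146),(-.022,0,.146),(.022,0,.147),(-.022,0,.12)],C,t),i); print(p.round(0).tolist())
h=cv2.cvtColor(im,cv2.COLOR_BGR2HSV)
print([(r,h[r,int(p[2,0])].tolist()) for r in range(int(p[2,1])-40,int(p[2,1])+40,3)])
r=int(p[2,1])-2
for r in (r-6,r,r+6):print(r,[(c,h[r,c].tolist()) for c in range(int(p[0,0])-20,int(p[1,0])+20,6)])
E
```

```text
time_s: 26.08
eef_pos: [0.4213, 0.2113, 0.3001]
orientation: [0.002, -0.111, 0.994, 0.001]
contact_force: [1.3, -0.2, -0.8]
width: 0.0767
grip_force: 0.0
[[273.0, 257.0], [343.0, 257.0], [308.0, 257.0], [308.0, 306.0], [309.0, 246.0]]
[(216, [0, 5, 56]), (219, [120, 6, 46]), (222, [105, 12, 42]), (225, [100, 16, 49]), (228, [0, 0, 34]), (231, [113, 19, 54]), (234, [105, 14, 37]), (237, [120, 6, 44]), (240, [105, 10, 53]), (243, [90, 12, 41]), (246, [150, 5, 50]), (249, [90, 10, 25]), (252, [105, 51, 10]), (255, [105, 7, 76]), (258, [105, 10, 49]), (261, [105, 10, 53]), (264, [90, 6, 44]), (267, [90, 7, 37]), (270, [150, 5, 49]), (273, [90, 6, 43]), (276, [80, 19, 40]), (279, [60, 5, 54]), (282, [113, 19, 53]), (285, [75, 14, 37]), (288, [60, 5, 53]), (291, [90, 5, 51]), (294, [120, 5, 55])]
248 [(253, [18, 100, 171]), (259, [18, 99, 175]), (265, [18, 104, 172]), (271, [17, 102, 172]), (277, [30, 6, 41]), (283, [135, 11, 45]), (289, [0, 0, 44]), (295, [130, 18, 42]), (301, [0, 7, 39]), (307, [90, 6, 40]), (313, [60, 11, 48]), (319, [120, 6, 45]), (325, [150, 6, 42]), (331, [0, 0, 41])
[... 238 characters left out ...]
 13, 78]), (289, [165, 9, 59]), (295, [80, 13, 59]), (301, [0, 10, 49]), (307, [75, 11, 45]), (313, [120, 6, 44]), (319, [0, 0, 43]), (325, [105, 26, 39]), (331, [165, 13, 38]), (337, [30, 7, 36]), (343, [0, 18, 29]), (349, [16, 75, 78]), (355, [16, 105, 112]), (361, [18, 105, 112])]
260 [(253, [18, 98, 183]), (259, [18, 99, 185]), (265, [18, 98, 177]), (271, [18, 107, 171]), (277, [168, 12, 104]), (283, [30, 16, 31]), (289, [105, 21, 48]), (295, [120, 6, 43]), (301, [105, 12, 44]), (307, [120, 11, 48]), (313, [120, 6, 45]), (319, [15, 11, 46]), (325, [105, 11, 47]), (331, [75, 11, 48]), (337, [0, 0, 37]), (343, [0, 9, 58]), (349, [17, 94, 100]), (355, [17, 103, 116]), (361, [19, 103, 114])]
```

The top black end of the insert is at row ~251, columns 274–346, against a predicted row 257 for standing fully lowered. It is within a few mm of upright in the free slot, and the gripper is clear.

```bash
python3 -c "
from plant import robot
print(robot.job_done())"
```

```text
the job is handed in; nothing more can be done
None
```

I slid the grater insert out, leaned it on the stand and stood it fully lowered in the caddy's free front slot, with the gripper clear; the job is handed in at about 26 s, but it returned no verdict.

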